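Register a rail on the dowel borer and start it

TASK

Get the loose rail ready for boring, using light fingertip touches only - grip and lift nothing. First tap the middle of its long front edge until its back edge lies flat along the fence, then tap its right-hand end until its left end meets the side stop; after that press the square extractor button fully in (it stays in), and lastly press the round start button in and let it come back out. Leave the mushroom stop button and the tools and parts lying about alone.

Things in the scene. Friction and masses are not known exactly. Their poses are not given: they have to be found in the camera images.
- fence: Fence of a horizontal dowel-boring machine, fixed to the table: a straight aluminium bar 800 mm long (along its y), 45 mm deep, 40 mm high, with a green boring head and grey motor behind it. Origin: middle of the bar's front (working) face, at table height. Its x points from the robot's side into the fence (the face is the plane x = 0), y to the left along the face, z up.
- side_stop: Steel side stop clamped on the fence, fixed: a shoe 62 mm long standing out in front of the fence, 20 mm thick, 35 mm high, its clamp and round black knob on top of the fence to 65 mm high. Origin: at table height where its right-hand contact face meets the fence's face. Same axes as the fence: the contact face is the plane y = 0 and looks to -y (right); the rail must come to it from -y.
- hold_down (a point): Centre of the underside of the rubber foot (18 mm across) of a slim hold-down cylinder fixed beside the stop, 20 mm right of the contact face and 12 mm in front of the fence's face, 36 mm above the table; its bracket reaches 120 mm high. It does not move: the rail passes under it.
- rail: The loose workpiece: a pale wood-veneered chipboard rail 280 mm long (along its y), 70 mm wide (along its x), 22 mm thick, about 0.3 kg, lying a little in front of the fence (gap 12 to 30 mm at the middle of its back edge, up to 0.07 rad askew) and 15 to 40 mm short of the side stop. Origin: centre of its underside. x points to the fence, y to the left.
- rail_front (a point): Middle of the rail's long front edge (nearest the robot), 11 mm above the table: first place to tap, towards the fence. The rail slides under 1 to 3 N, a little more while one corner is at the fence and it swings square; a push of about 9 N holds it firmly home.
- rail_right (a point): Middle of the rail's right-hand end face, 11 mm above the table: second place to tap, to the left along the fence.
- rail_back (a point): Middle of the rail's long back edge, 11 mm above the table: lies in the fence's face (fence x = 0) when seated.
- rail_left (a point): Middle of the rail's left-hand end face, 11 mm above the table: lies in the stop's contact face (stop y = 0) when seated.
- station: Grey push-button station, fixed lid up: 90 mm (x) by 215 mm (y), lid 55 mm above the table. Origin: centre of its underside. Three black buttons in a row along its y: square extractor button at +64 mm (left), round start button in the middle, wide mushroom stop button at -64 mm (right).
- extractor_top (a point): Centre of the top of the square extractor button (30 by 30 mm), 14 mm above the lid when out, 6 mm when fully in. Third place to touch, straight down.
- extractor (a joint): Travel of the square extractor button: 0 m out (as at the start), 0.008 m fully in. Takes about 3 N all the way and stays where it is left.
- start_top (a point): Centre of the top of the round start button (31 mm across), 14 mm above the lid when out. Last place to touch, straight down.
- start (a joint): Travel of the round start button: 0 m out, 0.008 m fully in. Spring: 2 N to begin, 6 N fully in; it comes back out when let go.
- halt_top (a point): Centre of the top of the mushroom stop button (40 mm across), 25 mm above the lid. Not to be pressed.
- halt (a joint): Travel of the mushroom stop button: 0 m out, 0.008 m fully in; sprung, 3 N to begin. Not to be pressed.
- edging_roll: Bystander: loose flat roll of edging, ring 110 mm across, 22 mm high. Origin: centre of its underside.
- tape_measure: Bystander: loose tape measure standing on edge, 70 by 40 by 62 mm high. Origin: centre of its underside.
- try_square: Bystander: loose try square lying flat: wooden stock 20 by 115 mm, 16 mm high, along its y; steel blade 150 mm long towards its -x. Origin: under the stock's centre.
- dowel_bin: Bystander: loose open grey bin of dowels, 85 by 100 by 45 mm high. Origin: centre of its underside.
Not all that is in view belongs to the job. Leave any yellow look-alike of the side_stop alone.

How it is judged (in metres and radians):
On the way, in this order (a step that is already met when the one before it is completed fails the run):
1. the rail's back edge lies flat along the fence (x of rail_back in the frame of fence above -0.0025 m and angle between the x axis of rail and the x axis of fence, either way round below 0.02 rad), for 0.1 s.
2. its left end also meets the side stop (all of step 1 and y of rail_left in the frame of side_stop between -0.0025 and 0.004 m), for 0.1 s.
3. with the rail seated, the extractor button is fully in (all of step 2 and value of joint extractor above 0.005 m), for 0.1 s.
4. then the start button is pressed in (all of step 3 and value of joint start above 0.005 m), for 0.05 s.
At the end, for the whole second after the job is handed in: The rail lies flat and at rest, its back edge within 2.5 mm of the fence and within 0.02 rad of it, its left end within 2.5 mm of the side stop; the extractor button is in (over 5 of 8 mm) and the start button is back out (under 1.5 mm) (all of step 3 and value of joint start below 0.0015 m and linear speed of rail below 0.01 m/s and height (world z) of rail below 0.003 m); the robot touches nothing.
It fails at once if the start button pressed (over 3 mm) before the rail is seated and the extractor is on (value of joint start above 0.003 m and not (x of rail_back in the frame of fence above -0.0025 m and angle between the x axis of rail and the x axis of fence, either way round below 0.02 rad and y of rail_left in the frame of side_stop between -0.0025 and 0.004 m and value of joint extractor above 0.004 m)).
It fails at once if the rail lifted (over 8 mm) or tipped (height (world z) of rail above 0.008 m or angle between rail's own z axis and vertical above 0.12 rad).
It fails at once if the mushroom stop button pressed (value of joint halt above 0.002 m).
It fails at once if touched harder than lightly: a peak over 60 N on the rail or on a button (contact force between any of the arm, the fingers and rail above 60 N or contact force between the fingers and extractor above 60 N or contact force between the fingers and start above 60 N).
It fails at once if a bystander (roll, tape measure, square, bin) moved over 15 mm or lifted (distance of any of edging_roll, tape_measure, try_square, dowel_bin from where it was at the start of the episode above 0.015 m).
It also fails if it takes over 58 s, if anything falls off the work surface, if the arm or the gripper's body presses on something with over 40 N, if the wrist force passes 120 N, or if a joint passes its speed limit or range.

ROBOT

A 6-joint arm with a two-finger parallel gripper is mounted at the origin on the work surface. World frame = base frame: x ahead of the robot, y to its left, z up, the work surface at z = 0. Lengths are in mm, angles in rad, forces in N, time in s.
With the tool pointing down it reaches from about 350 to 725 mm from the base axis. Payload 4.3 kg.
Tool frame: the origin (TCP) lies midway between the tips of the shut fingers; the grasp point (between the pads) lies 19 mm behind it; z points along the fingers, y is the line along which they close (so a half turn about z gives the same grasp; the last joint's range is limited). The gripper opens to 85 mm and grips with 20 to 120 N. Pads are 22 mm wide; open, the fingers measure 114 mm over their backs; the gripper's body (76 mm by 85 mm) begins 54 mm behind the grasp point. The pads swing forward as they close: fully open they stand 13 mm farther back than shut.
Start: joints at [-1.247, 0.377, 0.081, 1.274, 0, 1.46], TCP at [241.702, -521.777, 191.329] pointing down, gripper open.
Joint ranges: [-2.72, 2.72], [-0.84, 1.66], [-1.02, 1.22], [-1.77, 2.12], [-1.37, 1.28], [-3.14, 3.14]. Speed limits (rad/s): [2.57, 2.57, 3.14, 3.14, 3.14, 3.14].

INTERFACE

Orientations are given as a unit quaternion [x, y, z, w].
In Python, from rig import bot gives the robot as it stands.
- The arm moves only by the shell command python3 -m crank 'ROWS' [FORCE]. ROWS is JSON, a list of rows, each a list of 3 entries, a list of its own where there are three numbers: the shift along the tool's x, y, z in cm, then the turn, a rotation vector about the tool's x, y, z in degrees, then the opening, from -1 (shut) to 1 (fully open). In form: [[[x, y, z], [rx, ry, rz], fingers], ...]. A call has 1 to 20 rows; each row is the pose to reach, as a shift and turn from the pose commanded when the call began, along the tool's axes at that moment; what a row does not reach only later rows make up. A row lasts 1/8 s, in which the tool goes at most 62.5 mm and 10.7 degrees, less where a joint would pass 70% of its speed; a pose out of reach is approached as far as the arm can. A call with a gripper value outside its range is refused whole. The fingers move at their own pace and stop on an object; FORCE is the grip in N (left out, the last holds). Time passes only in rows, so rows that repeat a pose let the fingers close. It gives the time, the measured TCP pose, the force, the opening and the grip force at its end, in the units of the state.
- bot.get_state(): the state, without advancing time (a new reading comes with each control period).
- bot.snapshot(name): name is "scene" or "top" or "wrist"; returns a dict with "frame" (480x640x3 uint8, red, green, blue), "fov_y" (degrees; the focal length in pixels is half the picture's height over the tangent of half this angle, whatever the lens; pixels are square), "cx", "cy" (the principal point, pixels), "cam_to_world" (4x4, takes a point from camera to world coordinates). Camera axes: x right, y down, z forward; pixel columns grow to the right and rows downward; lengths in mm; the calibration is good to about 2 mm. The wrist camera is an equidistant fisheye: a pixel r from the principal point sees the ray r / f radians off the axis. A picture is of the moment at which its call begins. There is no depth.
- bot.sign_off(): hands the job in; it is judged then, once.
Trained networks look in a picture, given as the dict that the camera call returned (one of the last four; its "shot" number tells which), for a name from the list of things; names that differ only in an ending like _2 or _b are one class to them, and where a whole thing is asked for, a point or a joint stands for the part that bears it (a point fixed in the world has none). Each returns a list of dicts, best first, with "score" (0 to 1); they miss things now and then, are a little off and sometimes report something else, mostly with a low value. They report only what shows in the picture. A call takes as long as a camera call. They do not tell look-alikes from the thing itself.
- bot.find_in(picture, label): "position" ([column, row] in pixels, amid what is visible of it).
The state is a dict: "t": time; "qpos": joint angles; "joint_vel": joint speeds; "tau": joint torques, N m; "eef_pos": TCP position; "tcp_rot": TCP orientation; "wrist_force": force on the tool from outside, world axes, zero at the start; "wrist_torque": the same for the moment, N m; "opening": finger opening in mm; "grip_force": force on a finger pad.
Only numpy, scipy, OpenCV 4.12 (cv2) and the standard library are available. Lean on these libraries where they do the work, as an engineer would, in place of code of your own. Each camera call takes 0.05 s, during which the arm holds its last target. There are 200 camera calls.

## Working session

There is one attempt and no reset: what is moved stays moved. The work goes in short steps, Python scripts to look and compute and a shell command to move; the robot and the scene stay as the last step left them, time stands still between calls to the robot, and variables do not carry over. Pictures are saved under pics/ and viewed, at most 10 in all, crops included, and the job is handed in when it is done.

```bash
ls; mkdir -p pics
cat > h.py <<'E'
import numpy as np, cv2
from rig import bot
def ray(s,px):
    f=240/np.tan(np.radians(s["fov_y"])/2); M=np.array(s["cam_to_world"])
    d=np.array([(px[0]-s["cx"])/f,(px[1]-s["cy"])/f,1.0])
    return M[:3,3], M[:3,:3]@d
def at(s,px,z):
    o,d=ray(s,px); return o+d*(z-o[2])/d[2]
def proj(s,p):
    f=240/np.tan(np.radians(s["fov_y"])/2); M=np.array(s["cam_to_world"])
    c=M[:3,:3].T@(np.array(p,float)-M[:3,3]); return [s["cx"]+f*c[0]/c[2], s["cy"]+f*c[1]/c[2]]
def tri(s1,p1,s2,p2):
    o1,d1=ray(s1,p1);o2,d2=ray(s2,p2)
    t=np.linalg.lstsq(np.c_[d1,-d2],o2-o1,rcond=None)[0]
    a,b=o1+d1*t[0],o2+d2*t[1]; return (a+b)/2,np.linalg.norm(a-b)
E
python3 - <<'E'
from h import *
import pickle
np.set_printoptions(precision=1,suppress=True)
S={}
for n in("scene","top"):
    s=bot.snapshot(n);S[n]=s;cv2.imwrite(f"pics/{n}0.png",s["frame"][:,:,::-1])
    print(n,s["fov_y"],np.array(s["cam_to_world"])[:3,3])
pickle.dump(S,open("s0.pkl","wb"))
for l in("rail","rail_front","rail_right","rail_left","rail_back","extractor_top","start_top","halt_top","side_stop","fence","station","hold_down"):
    r={n:bot.find_in(S[n],l) for n in S}
    print(l,{n:[(np.round(q["position"]).tolist(),round(q["score"],2)) for q in r[n][:3]] for n in r})
    if all(r.values()): print("   ",*tri(S["scene"],r["scene"][0]["position"],S["top"],r["top"][0]["position"]))
st=bot.get_state();print(st["eef_pos"],st["tcp_rot"],st["wrist_force"],st["t"])
E
```

```text
pics
scene 47.707686218534896 [1336.8 -602.1  819.2]
top 53.91654589775913 [ 442.5   14.4 1269.1]
rail {'scene': [([310.0, 264.0], 0.75)], 'top': [([326.0, 246.0], 0.9)]}
    [592.7  28.9   2.3] 7.913500820826261
rail_front {'scene': [([311.0, 265.0], 0.58), ([175.0, 263.0], 0.25)], 'top': [([330.0, 241.0], 0.81)]}
    [604.1  19.7  11.2] 3.0093251923850026
rail_right {'scene': [([310.0, 266.0], 0.95), ([147.0, 277.0], 0.35)], 'top': [([329.0, 240.0], 0.73), ([438.0, 300.0], 0.26)]}
    [605.8  19.4  10.5] 8.911733023879346
rail_left {'scene': [([172.0, 266.0], 0.62), ([310.0, 269.0], 0.55)], 'top': [([324.0, 239.0], 0.59)]}
    [ 545.4 -115.3  111.7] 319.2466349591031
rail_back {'scene': [([312.0, 266.0], 0.6), ([265.0, 220.0], 0.32)], 'top': [([327.0, 243.0], 0.65), ([248.0, 331.0], 0.15)]}
    [600.6  27.3   3.1] 5.450265408151028
extractor_top {'scene': [([175.0, 264.0], 0.77)], 'top': [([437.0, 299.0], 0.69), ([329.0, 323.0], 0.56)]}
    [ 444.2 -241.8   63.2] 5.307574962957629
start_top {'scene': [([151.0, 280.0], 0.64)], 'top': [([463.0, 297.0], 0.71)]}
    [ 448.6 -305.6   57.6] 11.525845284375556
halt_top {'scene': [([124.0, 288.0], 0.7), ([174.0, 264.0], 0.26)], 'top': [([488.0, 293.0], 0.65)]}
    [ 455.9 -363.6   74.9] 6.890476247424084
side_stop {'scene': [([458.0, 257.0], 0.77), ([452.0, 185.0], 0.72), ([390.0, 227.0], 0.65)], 'top': [([159.0, 231.0], 0.82), ([262.0, 216.0], 0.81), ([247.0, 157.0], 0.67)]}
    [ 674.   554.6 -209.8] 35.322328932784735
fence {'scene': [([315.0, 265.0], 0.61), ([358.0, 326.0], 0.59)], 'top': [([344.0, 181.0], 0.67)]}
    [723.4 -40.8 126.2] 51.66453258026848
station {'scene': [([148.0, 291.0], 0.64)], 'top': []}
hold_down {'scene': [([387.0, 227.0], 0.72), ([453.0, 184.0], 0.66)], 'top': [([247.0, 153.0], 0.81), ([263.0, 219.0], 0.75), ([157.0, 231.0], 0.72)]}
    [769.3 166.2 160.5] 123.22284502740641
[ 241.7 -521.7  191.3] [ 1.   0.2 -0.   0. ] [-0.6 -0.2  0.4] 1.3
```

View pics/top0.png

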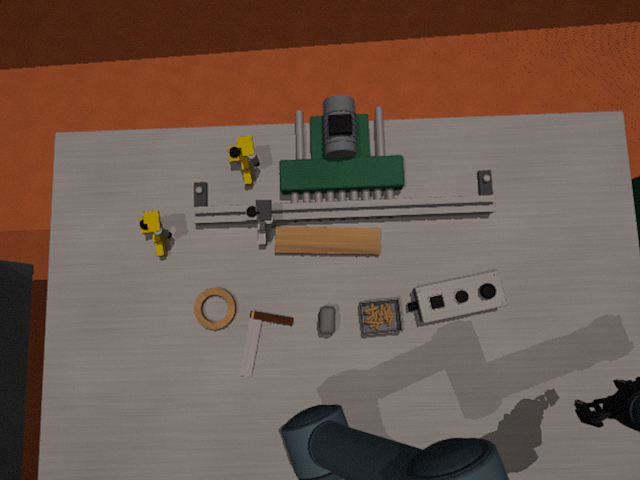

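View pics/scene0.png

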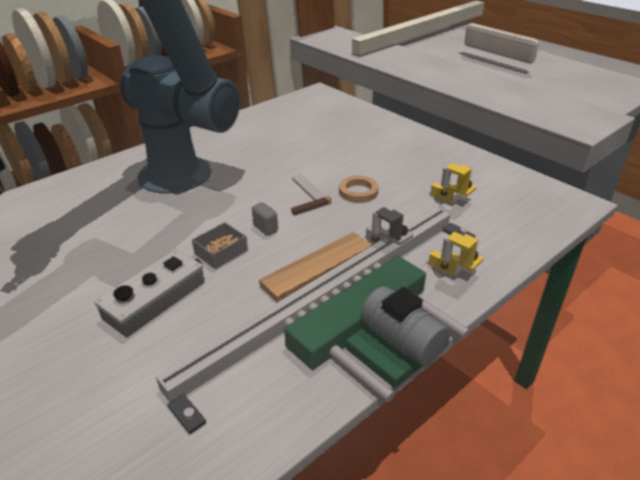

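The top view shows the rail at about (276-381, 227-255), the real (grey) stop at (262,222), fence front edge around row 215-222, and the buttons at (437,301), (462,296) and (487,291). The yellow look-alikes are at (243,155) and (153,232). Next I'll measure these by segmentation.

Run:
```python
from h import *
import pickle
np.set_printoptions(precision=1,suppress=True)
S=pickle.load(open("s0.pkl","rb"));s=S["top"];im=s["frame"];h=cv2.cvtColor(im,cv2.COLOR_RGB2HSV)
m=((h[...,1]>90)&(h[...,0]<25)&(h[...,2]>80)).astype(np.uint8)
m[:223]=0;m[262:]=0;m[:,:268]=0;m[:,392:]=0
n,l,st,c=cv2.connectedComponentsWithStats(m);k=1+st[1:,4].argmax();print("rail",st[k])
ys,xs=np.where(l==k)
P=np.array([at(s,(x,y),22)[:2] for x,y in zip(xs,ys)],np.float32)
r=cv2.minAreaRect(P);print(r);print(cv2.boxPoints(r))
# dark buttons
g=h[...,2];b=((g<55)).astype(np.uint8);b[:,:425]=0;b[:,510:]=0;b[:270]=0;b[320:]=0
n,l,st,c=cv2.connectedComponentsWithStats(b)
for i in range(1,n):
    if st[i,4]>60: print("btn",st[i],c[i],at(s,c[i],69))
sc=S["scene"];g2=cv2.cvtColor(sc["frame"],cv2.COLOR_RGB2HSV)[...,2]
b=(g2<45).astype(np.uint8);b[:,:100]=0;b[:,190:]=0;b[:250]=0;b[305:]=0
n,l,st,c=cv2.connectedComponentsWithStats(b)
for i in range(1,n):
    if st[i,4]>40: print("sbtn",st[i],c[i],at(sc,c[i],69))
big=cv2.resize(im[185:275,190:390],None,fx=4,fy=4,interpolation=cv2.INTER_CUBIC)
cv2.imwrite("pics/crop1.png",big[:,:,::-1])
```

```text
rail [ 275  226  105   29 2720]
((607.1903686523438, 30.07111358642578), (278.4264831542969, 70.85826110839844), 86.9075927734375)
[[ 564.3 -107. ]
 [ 635.1 -110.9]
 [ 650.1  167.2]
 [ 579.3  171. ]]
btn [479 284  17  15 200] [487.1 290.7] [ 460.1 -367.9   69. ]
btn [455 291  13  12 119] [461.3 296.2] [ 448.3 -303.    69. ]
btn [430 295  14  14 150] [436.5 301.4] [ 437.2 -240.6   69. ]
sbtn [165 259  16  11  70] [172.4 264.2] [ 451.7 -247.3   69. ]
sbtn [144 274  12  11  94] [149.  279.1] [ 461.6 -308.3   69. ]
sbtn [115 287  17  14 189] [123.1 293.2] [ 465.4 -368.5   69. ]
```

View pics/crop1.png

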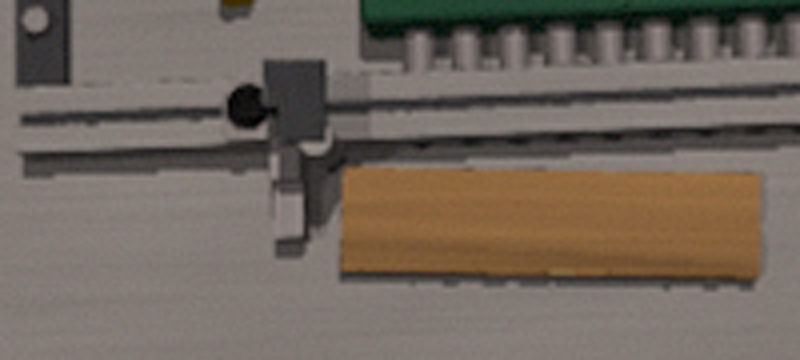

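The crop shows the rail clear of the fence. The front edge of the fence's top runs from about (195,223) to (390,217), and the stop shoe's right edge is near (266,240). Next I'll fit the fence line.

Run:
```python
from h import *
import pickle
np.set_printoptions(precision=1,suppress=True)
S=pickle.load(open("s0.pkl","rb"));s=S["top"];g=cv2.GaussianBlur(cv2.cvtColor(s["frame"],cv2.COLOR_RGB2GRAY),(3,3),0).astype(float)
P=[]
for c in [*range(200,245),*range(285,490)]:
    r0=223.5-(c-195.5)*6.5/194.5
    rr=np.arange(int(r0)-5,int(r0)+6); d=np.diff(g[rr,c]); k=d.argmin()
    if 0<k<len(d)-1:
        den=d[k-1]-2*d[k]+d[k+1]; sub=0.5*(d[k-1]-d[k+1])/den if den else 0
        P.append(at(s,(c,rr[k]+.5+sub),40)[:2])
P=np.array(P);vx,vy,x0,y0=cv2.fitLine(P.astype(np.float32),cv2.DIST_HUBER,0,.01,.01).ravel()
a=-vx/vy; n=np.array([np.cos(a),np.sin(a)]);print(len(P),"fence angle",round(float(a),4),"x at y=0",x0-y0*vx/vy,"resid",np.abs((P-[x0,y0])@n).mean())
for q in[(195.5,223.5),(494,213)]: print("ends",at(s,q,40))
R=np.array([607.2,30.1]);ra=-np.arctan2(650.1-635.1,167.2+110.9);print("rail ang",ra)
rx=np.array([np.cos(ra),np.sin(ra)]);ry=np.array([-rx[1],rx[0]])
f0=np.array([x0,y0])
for nm,p in dict(back=R+35*rx,front=R-35*rx,left=R+140*ry,right=R-140*ry,bl=R+35*rx+140*ry,br=R+35*rx-140*ry).items(): print(nm,p,"to fence",(f0-p)@n)
t=np.array([-n[1],n[0]])
c=[at(s,(265.75,y),35)[:2] for y in(232,238,244)]
print("stop",c,[(q-R-140*ry)@t for q in c],[(q-f0)@n for q in c])
print("n",n,"t",t)
for l in("edging_roll","tape_measure","try_square","dowel_bin"): pass
```

```text
250 fence angle 0.0061 x at y=0 665.1745 resid 0.28915942286906116
ends [660.8 377.7  40. ]
ends [ 662.  -410.2   40. ]
rail ang -0.05388521792642117
back [642.1  28.2] to fence 22.852777146243014
front [572.3  32. ] to fence 92.72688351099525
left [614.7 169.9] to fence 49.39715574405508
right [ 599.7 -109.7] to fence 66.1825049131832
bl [649.7 168. ] to fence 14.460102561678957
br [ 634.6 -111.6] to fence 31.245451730807073
stop [array([632.4, 191. ]), array([616.3, 191.2]), array([600.3, 191.4])] [np.float64(20.977778354635564), np.float64(21.290024285263097), np.float64(21.60120621401791)] [np.float64(-31.586492995829587), np.float64(-47.66118213534799), np.float64(-63.68109554307746)]
n [1. 0.] t [-0.  1.]
```

```bash
cat >> h.py <<'E'
from scipy.spatial.transform import Rotation as Ro
def go(*ts):
    st=bot.get_state();R=Ro.from_quat(st["tcp_rot"]);p=np.array(st["eef_pos"])
    M=R.as_matrix();print("t",round(st["t"],2),"p",p.round(1),"yaw",np.degrees(np.arctan2(M[1,0],M[0,0])).round(2),"z",M[:,2].round(3),"F",np.round(st["wrist_force"],1),"op",round(st["opening"],1))
    for x,y,z,yaw in ts:
        T=Ro.from_euler("z",yaw,degrees=True)*Ro.from_matrix(np.diag([1,-1,-1.]))
        print((x,y,z,yaw),"shift cm",(R.inv().apply(np.array([x,y,z])-p)/10).round(2),"turn",np.degrees((R.inv()*T).as_rotvec()).round(2))
E
python3 -c "
from h import *
go((530,32,150,0),(530,32,60,0))
import numpy as np;print(bot.get_state()['qpos'])"
```

```text
t 1.3 p [ 241.7 -521.7  191.3] yaw 24.85 z [-0. -0. -1.] F [-0.6 -0.2  0.4] op 85.4
(530, 32, 150, 0) shift cm [ 49.43 -38.13   4.13] turn [ 0.    0.   24.85]
(530, 32, 60, 0) shift cm [ 49.44 -38.13  13.13] turn [ 0.    0.   24.85]
[-1.24730449e+00  3.77327500e-01  8.09835954e-02  1.27444210e+00
 -5.51236929e-06  1.46051730e+00]
```

```bash
python3 -m crank '[[[5.5,-4.2,0.5],[0,0,-7],-1],[[11,-8.4,1],[0,0,-14],-1],[[16.5,-12.7,1.4],[0,0,-21],-1],[[22,-17,1.8],[0,0,-28],-1],[[27.4,-21.2,2.2],[0,0,-35],-1],[[33,-25.4,2.6],[0,0,-42],-1],[[38.4,-29.6,3],[0,0,-49],-1],[[44,-34,3.4],[0,0,-56],-1],[[49.4,-38.1,4.1],[0,0,-65.2],-1],[[49.4,-38.1,4.1],[0,0,-65.2],-1],[[49.4,-38.1,8],[0,0,-65.2],-1],[[49.4,-38.1,13.1],[0,0,-65.2],-1],[[49.4,-38.1,13.1],[0,0,-65.2],-1],[[49.4,-38.1,13.1],[0,0,-65.2],-1]]' 20
python3 - <<'E'
from h import *
go((530,32,10,90.3),(560,32,10,90.3))
print(bot.get_state()["qpos"])
s=bot.snapshot("wrist");cv2.imwrite("pics/w1.png",s["frame"][:,:,::-1]);print(s["fov_y"],s["cam_to_world"])
E
```

```text
t: 3.05
eef_pos: [530.6, 31.3, 61.8]
tcp_rot: [0.707, 0.707, 0.0, 0.001]
wrist_force: [0.5, -1.1, 1.5]
opening: 0.1
grip_force: 0.0
t 3.05 p [530.6  31.3  61.8] yaw 90.04 z [ 0.001 -0.    -1.   ] F [ 0.5 -1.1  1.5] op 0.1
(530, 32, 10, 90.3) shift cm [ 0.07 -0.07  5.18] turn [ 0.08  0.01 -0.26]
(560, 32, 10, 90.3) shift cm [0.07 2.93 5.18] turn [ 0.08  0.01 -0.26]
[-6.03271326e-02  3.64824484e-01 -2.85115400e-01  9.19427405e-01
 -8.03488443e-05  1.50982314e+00]
65.70646984690485 [[ 9.99998405e-01 -9.58625439e-06  1.78624068e-03  5.30596496e+02]
 [ 4.66573299e-04 -9.63868959e-01 -2.66376449e-01  9.82497579e+01]
 [ 1.72425549e-03  2.66376857e-01 -9.63867417e-01  2.44408299e+02]
 [ 0.00000000e+00  0.00000000e+00  0.00000000e+00  1.00000000e+00]]
```

View pics/w1.png

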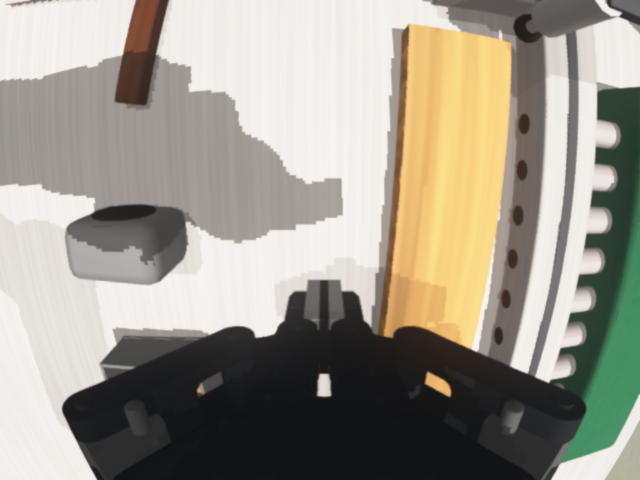

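The wrist view shows the shut fingertips at (323,285), in front of the rail's long edge (columns 385-405). The rail is clear of the fence, and the tape and bin are well to the side.

```bash
python3 -m crank '[[[0,0,2.6],[0,0,0],-1],[[0,0,5.1],[0,0,0],-1],[[0,0.8,5.1],[0,0,0],-1],[[0,1.6,5.1],[0,0,0],-1],[[0,2.1,5.1],[0,0,0],-1],[[0,2.5,5.1],[0,0,0],-1],[[0,2.9,5.1],[0,0,0],-1],[[0,3.3,5.1],[0,0,0],-1],[[0,3.7,5.1],[0,0,0],-1],[[0,4.1,5.1],[0,0,0],-1],[[0,4.5,5.1],[0,0,0],-1],[[0,4.5,5.1],[0,0,0],-1]]'
cat > look.py <<'E'
from h import *
import sys
s=bot.snapshot("top");im=s["frame"];h=cv2.cvtColor(im,cv2.COLOR_RGB2HSV)
m=((h[...,1]>90)&(h[...,0]<25)&(h[...,2]>60)).astype(np.uint8)
m[:214]=0;m[262:]=0;m[:,:262]=0;m[:,392:]=0
n,l,st,c=cv2.connectedComponentsWithStats(m);k=1+st[1:,4].argmax()
ys,xs=np.where(l==k);print("rail px",st[k])
P=np.array([at(s,(x,y),22)[:2] for x,y in zip(xs,ys)],np.float32)
b=cv2.boxPoints(cv2.minAreaRect(P));b=b[b[:,1].argsort()];print("right",b[:2].round(1).tolist(),"left",b[2:].round(1).tolist())
cv2.imwrite("pics/%s.png"%sys.argv[1],cv2.resize(im[185:275,190:390],None,fx=4,fy=4,interpolation=cv2.INTER_CUBIC)[:,:,::-1])
go()
E
python3 look.py a
```

```text
t: 4.6
eef_pos: [575.2, 31.6, 9.3]
tcp_rot: [0.707, 0.707, 0.0, 0.0]
wrist_force: [0.4, -0.7, 0.6]
opening: 0.0
grip_force: 0.0
rail px [350 228  30  27 730]
right [[635.0999755859375, -110.19999694824219], [565.2999877929688, -107.69999694824219]] left [[638.0, -33.099998474121094], [568.0999755859375, -30.5]]
t 4.65 p [574.9  31.6   9.3] yaw 90.05 z [-0. -0. -1.] F [ 1.  -0.  -0.4] op 0.2
```

Run:
```python
from h import *
s=bot.snapshot("scene");w=bot.snapshot("wrist")
a=cv2.resize(s["frame"][190:330,220:440],(440,280),interpolation=cv2.INTER_CUBIC);b=cv2.resize(w["frame"][:330,:],(440,227))
cv2.imwrite("pics/b.png",np.vstack([a,b])[:,:,::-1])
```

```text
(no output)
```

View pics/b.png

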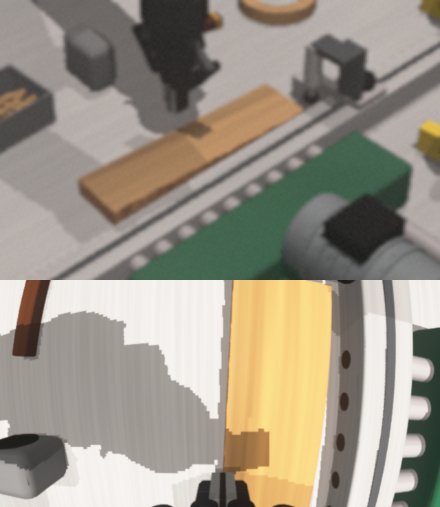

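The crop shows the fingertip at the middle of the rail's front edge, with a gap to the fence still open. I'll keep pushing in small steps.

```bash
python3 -m crank '[[[0,0.3,0],[0,0,0],-1],[[0,0.6,0],[0,0,0],-1],[[0,0.6,0],[0,0,0],-1]]'; python3 -m crank '[[[0,0.2,0],[0,0,0],-1],[[0,0.4,0],[0,0,0],-1],[[0,0.4,0],[0,0,0],-1]]'; python3 look.py c
```

```text
t: 5.12
eef_pos: [581.2, 31.6, 9.3]
tcp_rot: [0.707, 0.707, 0.0, 0.0]
wrist_force: [0.4, -0.2, 0.8]
opening: 0.0
grip_force: 0.0
t: 5.5
eef_pos: [585.1, 31.6, 9.3]
tcp_rot: [0.707, 0.707, 0.0, 0.0]
wrist_force: [0.4, 0.5, 0.8]
opening: 0.0
grip_force: 0.0
rail px [349 228  31  27 764]
right [[635.0999755859375, -110.19999694824219], [565.2999877929688, -107.69999694824219]] left [[638.0999755859375, -30.5], [568.2000122070312, -27.899999618530273]]
t 5.55 p [584.9  31.6   9.3] yaw 90.05 z [ 0. -0. -1.] F [ 0.3 -0.   0.4] op -0.1
```

Run:
```python
from h import *
s=bot.snapshot("scene");w=bot.snapshot("wrist");t=bot.snapshot("top")
a=cv2.resize(s["frame"][190:310,240:400],(640,480),interpolation=cv2.INTER_CUBIC)[:,:];b=cv2.resize(w["frame"][:330,:],(440,227))
a=cv2.resize(a,(400,300));c=cv2.resize(t["frame"][190:310,240:400],(400,300),interpolation=cv2.INTER_CUBIC)
b=cv2.resize(w["frame"][:330],(580,300))
o=np.zeros((600,800,3),np.uint8);o[:300,:400]=a;o[:300,400:]=c;o[300:,:580]=b
cv2.imwrite("pics/d.png",o[:,:,::-1])
```

```text
(no output)
```

View pics/d.png

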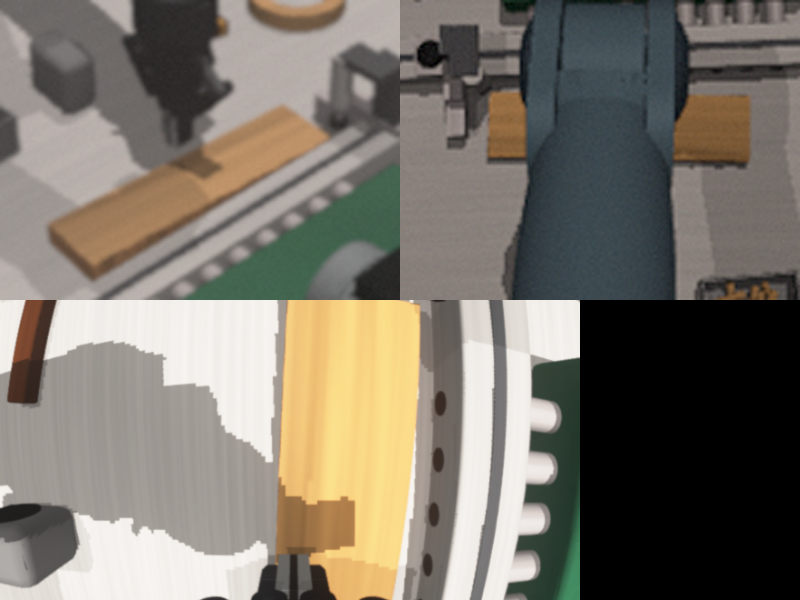

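Run:
```python
from h import *
np.set_printoptions(precision=1,suppress=True)
s=bot.snapshot("scene")
for p in[(585,31.6,9.3),(585,31.6,30),(564.3,-107,22),(635.1,-110.9,22),(650.1,167.2,22),(579.3,171,22),(572.3,32,22)]: print(p,np.array(proj(s,p)),"zoomed",(np.array(proj(s,p))-[240,190])*2.5)
h=cv2.cvtColor(s["frame"],cv2.COLOR_RGB2HSV)
m=((h[...,1]>90)&(h[...,0]<25)&(h[...,2]>60)).astype(np.uint8);m[:225]=0;m[305:]=0;m[:,:250]=0;m[:,385:]=0
n,l,st,c=cv2.connectedComponentsWithStats(m);k=1+st[1:,4].argmax();print(st[k])
cn=cv2.findContours((l==k).astype(np.uint8),0,2)[0][0];print(cv2.approxPolyDP(cn,3,True)[:,0].tolist())
print([at(s,q[0],22)[:2] for q in cv2.approxPolyDP(cn,3,True)])
```

```text
(585, 31.6, 9.3) [310.5 259.4] zoomed [176.3 173.6]
(585, 31.6, 30) [310.4 252.6] zoomed [175.9 156.4]
(564.3, -107, 22) [257.3 277.3] zoomed [ 43.1 218.3]
(635.1, -110.9, 22) [275.5 294.4] zoomed [ 88.8 260.9]
(650.1, 167.2, 22) [371.2 243.9] zoomed [328.  134.7]
(579.3, 171, 22) [351.5 230.2] zoomed [278.8 100.6]
(572.3, 32, 22) [307.  252.6] zoomed [167.5 156.6]
[ 260  233  111   68 2540]
[[370, 244], [351, 233], [261, 279], [261, 286], [278, 300]]
[array([648.5, 164.8]), array([586.6, 162.1]), array([ 574.4, -104.2]), array([ 592.9, -118. ]), array([ 652.3, -117.7])]
```

```bash
python3 - <<'E'
from h import *
import pickle
np.set_printoptions(precision=1,suppress=True)
S=pickle.load(open("s0.pkl","rb"))
for s in (S["scene"],bot.snapshot("scene")):
    h=cv2.cvtColor(s["frame"],cv2.COLOR_RGB2HSV)
    m=((h[...,1]>90)&(h[...,0]<25)&(h[...,2]>60)).astype(np.uint8);m[:225]=0;m[305:]=0;m[:,:250]=0;m[:,385:]=0
    n,l,st,c=cv2.connectedComponentsWithStats(m);k=1+st[1:,4].argmax();print(st[k],c[k])
    cn=cv2.findContours((l==k).astype(np.uint8),0,2)[0][0];a=cv2.approxPolyDP(cn,3,True)[:,0];print(a.tolist(),[at(s,q,22)[:2] for q in a])
t=bot.snapshot("top");d=cv2.absdiff(t["frame"],S["top"]["frame"]).max(2)
print("right part diff",d[222:262,355:390].max(),"left",d[222:262,270:288].max())
E
python3 -m crank '[[[0,0.3,0],[0,0,0],-1],[[0,0.3,0],[0,0,0],-1]]'; python3 look.py e;python3 -c "
from h import *
import pickle
S=pickle.load(open('s0.pkl','rb'))
w=bot.snapshot('scene');o=np.hstack([cv2.resize(f['frame'][225:285,270:350],(400,300),interpolation=cv2.INTER_CUBIC) for f in (S['scene'],w)]);cv2.imwrite('pics/f.png',o[:,:,::-1])"
```

```text
[ 260  233  111   68 2524] [312.1 266. ]
[[370, 243], [351, 233], [261, 279], [261, 285], [277, 300]] [array([645.8, 167.6]), array([586.6, 162.1]), array([ 574.4, -104.2]), array([ 590.3, -116.1]), array([ 650.9, -119.2])]
[ 260  233  111   68 2538] [312.  266.1]
[[370, 243], [351, 233], [261, 279], [261, 285], [278, 300]] [array([645.8, 167.6]), array([586.6, 162.1]), array([ 574.4, -104.2]), array([ 590.3, -116.1]), array([ 652.3, -117.7])]
right part diff 56 left 14
t: 6.1
eef_pos: [588.2, 31.6, 9.4]
tcp_rot: [0.707, 0.707, 0.0, 0.0]
wrist_force: [0.1, -0.5, -0.6]
opening: 0.0
grip_force: 0.0
rail px [349 228  31  27 778]
right [[635.0999755859375, -110.19999694824219], [565.4000244140625, -107.9000015258789]] left [[637.7999877929688, -30.200000762939453], [568.0999755859375, -27.899999618530273]]
t 6.15 p [588.1  31.6   9.3] yaw 90.05 z [ 0. -0. -1.] F [ 0.  -0.   0.2] op 0.1
```

View pics/f.png

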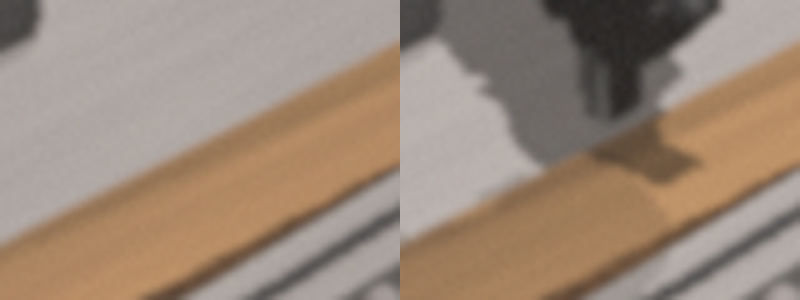

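The scene crop shows the tip at about pixel (311,249), but the reported TCP projects to (311,260). So the real tips sit roughly 30 mm above the reported TCP and have been hovering over the rail, which has not moved. The wrist view agrees with this. I'll back off and find the true tip height by going down slowly and watching the force.

```bash
python3 -m crank '[[[0,-2.4,0],[0,0,0],-1],[[0,-5,0],[0,0,0],-1],[[0,-5,0],[0,0,0],-1],[[0,-5,1],[0,0,0],-1],[[0,-5,1.5],[0,0,0],-1],[[0,-5,1.5],[0,0,0],-1]]'
python3 - <<'E'
from h import *
s=bot.snapshot("scene");go()
p=bot.get_state()["eef_pos"]
for dz in(0,10,20,30,40): print(dz,np.round(proj(s,(p[0],p[1],p[2]+dz)),1))
w=bot.snapshot("wrist")
a=cv2.resize(s["frame"][215:275,255:335],(400,300),interpolation=cv2.INTER_CUBIC);b=cv2.resize(w["frame"][230:350,240:400],(400,300),interpolation=cv2.INTER_CUBIC)
cv2.imwrite("pics/g.png",np.hstack([a,b])[:,:,::-1])
E
```

```text
t: 6.95
eef_pos: [537.8, 31.5, -6.5]
tcp_rot: [0.707, 0.707, -0.0, -0.0]
wrist_force: [0.7, -0.7, 0.3]
opening: -0.0
grip_force: 0.0
t 7.0 p [538.   31.5  -6.2] yaw 90.05 z [-0.001 -0.    -1.   ] F [-0.4 -0.5  0. ] op 0.4
0 [297.8 255.2]
10 [297.7 252. ]
20 [297.6 248.7]
30 [297.4 245.5]
40 [297.3 242.1]
```

View pics/g.png

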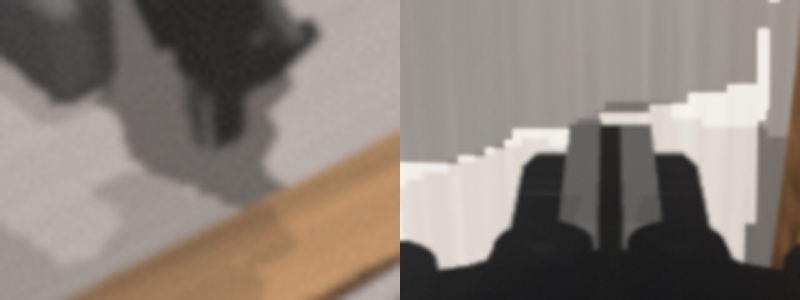

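The left crop shows the tip at scene pixel (298,244), still above the table although the reported z is -6. That puts the tip offset at about +33 to +39 mm.

```bash
python3 -m crank '[[[0,0,0.6],[0,0,0],-1],[[0,0,1.2],[0,0,0],-1],[[0,0,1.6],[0,0,0],-1],[[0,0,1.6],[0,0,0],-1]]'|egrep 'eef|force'; for i in 1 ; do python3 -m crank '[[[0,0,0.2],[0,0,0],-1],[[0,0,0.4],[0,0,0],-1],[[0,0,0.4],[0,0,0],-1]]'|egrep 'eef|wrist_f';python3 -m crank '[[[0,0,0.2],[0,0,0],-1],[[0,0,0.2],[0,0,0],-1]]'|egrep 'eef|wrist_f'; done
```

```text
eef_pos: [537.3, 31.6, -22.2]
wrist_force: [-0.2, 0.8, 0.1]
grip_force: 0.0
eef_pos: [537.7, 31.6, -25.8]
wrist_force: [0.3, 0.0, 0.2]
eef_pos: [537.7, 31.6, -27.8]
wrist_force: [-0.5, -0.3, 1.4]
```

```bash
python3 -m crank '[[[0,0,0.2],[0,0,0],-1],[[0,0,0.2],[0,0,0],-1]]'|egrep 'eef|wrist_f';python3 -m crank '[[[0,0,0.2],[0,0,0],-1],[[0,0,0.2],[0,0,0],-1]]'|egrep 'eef|wrist_f';  python3 -m crank '[[[0,0,0.2],[0,0,0],-1],[[0,0,0.2],[0,0,0],-1]]'|egrep 'eef|wrist_f'
```

```text
eef_pos: [537.6, 31.6, -29.9]
wrist_force: [0.5, -0.8, 0.3]
eef_pos: [537.6, 31.6, -31.9]
wrist_force: [-0.6, 0.1, 0.6]
eef_pos: [537.6, 31.6, -33.9]
wrist_force: [-0.3, 0.3, 0.1]
```

```bash
python3 -m crank '[[[0,0,0.2],[0,0,0],-1],[[0,0,0.2],[0,0,0],-1]]'|egrep 'eef|wrist_f';python3 -m crank '[[[0,0,0.2],[0,0,0],-1],[[0,0,0.2],[0,0,0],-1]]'|egrep 'eef|wrist_f';  python3 -m crank '[[[0,0,0.2],[0,0,0],-1],[[0,0,0.2],[0,0,0],-1]]'|egrep 'eef|wrist_f'
```

```text
eef_pos: [537.6, 31.6, -35.9]
wrist_force: [0.2, -0.0, 0.7]
eef_pos: [537.6, 31.6, -37.9]
wrist_force: [0.3, -0.1, -0.3]
eef_pos: [537.8, 31.5, -39.8]
wrist_force: [1.0, -0.5, 0.1]
```

```bash
cat > tip.py <<'E'
from h import *
s=bot.snapshot("scene");p=np.array(bot.get_state()["eef_pos"])
g=s["frame"].max(2);c0,r0=proj(s,p+[0,0,38]);c0=int(round(c0));r0=int(round(r0))
print(p.round(1),"col",c0,"rows from",r0-12)
print(g[r0-12:r0+16,c0-7:c0+8])
print([(dz,np.round(proj(s,p+[0,0,dz]),1).tolist()) for dz in(30,40,50)])
E
python3 tip.py
```

```text
[537.7  31.6 -39.8] col 298 rows from 242
[[104  87  69  61  52  47  48  45  47  45  48  45  45  49  47]
 [108  94  75  63  54  49  48  49  46  48  48  49  48  48  55]
 [104  91  74  62  60  57  54  50  45  47  48  47  50  62  77]
 [105  91  74  62  66  68  64  55  47  46  47  48  58  78  95]
 [105  94  76  65  67  73  70  55  48  49  48  51  62  84 104]
 [107  95  78  69  69  76  71  59  49  47  43  50  63  85 105]
 [100  91  80  70  72  74  71  62  50  47  48  47  59  86 106]
 [ 93  86  79  73  74  82  75  61  50  49  46  49  63  85 106]
 [ 86  86  80  75  75  84  79  62  49  46  48  49  59  86 105]
 [ 86  82  84  77  78  84  78  66  51  46  45  51  59  86 104]
 [ 89  88  87  79  76  83  82  66  50  47  49  53  69  90 106]
 [111 109 107  94  85  85  84  68  54  49  58  69  85 102 110]
 [145 144 140 126 108  97  87  78  65  62  70  81  95 108 114]
 [158 158 156 150 135 120 108  98  83  81  82  90 103 117 124]
 [161 159 161 159 154 142 136 121 113 102  99 104 117 131 137]
 [161 160 160 159 157 156 151 146 139 131 120 124 135 139 140]
 [159 159 161 160 161 158 157 155 153 142 137 137 137 138 137]
 [159 161 160 159 158 157 155 153 147 143 138 137 137 137 139]
 [159 157 159 157 155 153 148 145 141 140 137 137 138 140 141]
 [157 156 156 151 147 144 140 138 136 136 139 142 144 147 149]
 [156 152 148 143 138 137 135 138 139 139 143 146 150 153 154]
 [148 144 139 137 137 136 138 141 143 147 149 153 157 161 162]
 [139 137 136 135 138 141 143 148 150 154 155 157 163 169 172]
 [135 134 136 141 144 149 151 153 155 155 158 161 166 170 171]
 [137 139 144 145 151 152 155 155 158 159 159 162 164 165 164]
 [144 148 150 154 154 157 158 159 161 161 160 159 160 158 158]
 [151 153 155 156 156 159 159 159 162 161 161 158 159 158 159]
 [155 156 157 157 160 160 160 162 159 158 158 158 159 159 159]]
[(30, [297.8, 256.3]), (40, [297.7, 253.1]), (50, [297.6, 249.9])]
```

Tip bottom is at about row 254, so the tip is practically at the table and the offset is about 40 mm. I'll raise 8 mm and push.

```bash
python3 -m crank '[[[0,0,-0.8],[0,0,0],-1],[[0,0.8,-0.8],[0,0,0],-1],[[0,1.6,-0.8],[0,0,0],-1],[[0,2,-0.8],[0,0,0],-1],[[0,2.4,-0.8],[0,0,0],-1],[[0,2.8,-0.8],[0,0,0],-1],[[0,3.2,-0.8],[0,0,0],-1],[[0,3.2,-0.8],[0,0,0],-1]]'|egrep 't:|eef|wrist_f'; python3 look.py h; python3 -m crank '[[[0,0.3,0],[0,0,0],-1],[[0,0.6,0],[0,0,0],-1],[[0,0.6,0],[0,0,0],-1]]'|egrep 't:|eef|wrist_f'; python3 look.py h
```

```text
t: 10.72
eef_pos: [570.3, 31.6, -31.8]
tcp_rot: [0.707, 0.707, 0.0, 0.0]
wrist_force: [-0.8, -0.1, 0.1]
rail px [350 225  30  26 682]
right [[643.2000122070312, -110.5999984741211], [576.0999755859375, -108.4000015258789]] left [[645.7999877929688, -33.20000076293945], [578.7000122070312, -30.899999618530273]]
t 10.78 p [570.3  31.6 -31.7] yaw 90.06 z [ 0.001 -0.    -1.   ] F [-0.2  0.  -0. ] op 0.0
t: 11.15
eef_pos: [576.3, 31.6, -31.7]
tcp_rot: [0.707, 0.707, 0.0, 0.0]
wrist_force: [0.3, -0.7, -0.0]
rail px [349 222  31  27 718]
right [[651.2999877929688, -111.0], [581.4000244140625, -108.5999984741211]] left [[654.0999755859375, -30.799999237060547], [584.0999755859375, -28.5]]
t 11.2 p [576.3  31.6 -31.6] yaw 90.05 z [ 0.001 -0.    -1.   ] F [ 0.4 -0.1 -0.1] op -0.1
```

Now the rail is moving. I'll keep on gently until the force rises to about 9 N.

```bash
python3 -m crank '[[[0,0.3,0],[0,0,0],-1],[[0,0.6,0],[0,0,0],-1],[[0,0.6,0],[0,0,0],-1]]'|egrep 't:|eef|wrist_f'; python3 -m crank '[[[0,0.2,0],[0,0,0],-1],[[0,0.2,0],[0,0,0],-1]]'|egrep 't:|eef|wrist_f'; python3 -m crank '[[[0,0.2,0],[0,0,0],-1],[[0,0.2,0],[0,0,0],-1]]'|egrep 't:|eef|wrist_f'; python3 look.py i
```

```text
t: 11.58
eef_pos: [582.3, 31.5, -31.7]
tcp_rot: [0.707, 0.707, 0.0, 0.0]
wrist_force: [-1.0, -1.7, 0.2]
t: 11.82
eef_pos: [583.8, 31.5, -31.8]
tcp_rot: [0.707, 0.707, -0.0, 0.0]
wrist_force: [-1.4, -0.7, 0.8]
t: 12.08
eef_pos: [583.7, 31.6, -32.0]
tcp_rot: [0.707, 0.707, -0.001, -0.001]
wrist_force: [-5.9, -1.8, 4.4]
rail px [349 217  31  28 679]
right [[595.0, -109.69999694824219], [665.0999755859375, -108.80000305175781]] left [[593.9000244140625, -28.899999618530273], [664.0, -27.899999618530273]]
t 12.12 p [583.7  31.6 -32. ] yaw 90.05 z [-0.004 -0.    -1.   ] F [-6.4 -1.6  3.8] op 0.0
```

```bash
python3 -m crank '[[[0,0.1,0],[0,0,0],-1],[[0,0.1,0],[0,0,0],-1]]'|egrep 't:|eef|wrist_f'; python3 -m crank '[[[0,-2,0],[0,0,0],-1],[[0,-2,-4],[0,0,0],-1],[[-4,-2,-6],[0,0,-10],-1],[[-9,-1,-6],[0,0,-20],-1],[[-14,1,-6],[0,0,-30],-1],[[-17.7,3,-6],[0,0,-40],-1],[[-17.7,3.8,-6],[0,0,-50],-1],[[-17.7,3.8,-6],[0,0,-60],-1],[[-17.7,3.8,-6],[0,0,-70],-1],[[-17.7,3.8,-6],[0,0,-80],-1],[[-17.7,3.8,-6],[0,0,-90],-1],[[-17.7,3.8,-6],[0,0,-90],-1]]'|egrep 't:|eef|wrist_f'
cat > look2.py <<'E'
from h import *
go((622,-145,-28,180))
w=bot.snapshot("wrist");cv2.imwrite("pics/w2.png",w["frame"][:,:,::-1])
E
python3 look.py j; python3 look2.py
```

```text
t: 12.38
eef_pos: [583.7, 31.6, -32.1]
tcp_rot: [0.707, 0.707, -0.002, -0.002]
wrist_force: [-8.0, -1.0, 6.5]
t: 13.88
eef_pos: [625.9, -145.4, 28.5]
tcp_rot: [0.0, 1.0, -0.0, 0.001]
wrist_force: [-0.4, 0.7, -0.6]
rail px [ 274  217  106   31 2701]
right [[593.9000244140625, -109.30000305175781], [666.7000122070312, -108.9000015258789]] left [[592.4000244140625, 170.60000610351562], [665.0999755859375, 171.0]]
t 13.93 p [ 625.7 -145.4   28.5] yaw 179.89 z [ 0.001 -0.    -1.   ] F [0.3 1.  0.2] op 0.0
t 13.93 p [ 625.7 -145.4   28.5] yaw 179.89 z [ 0.001 -0.    -1.   ] F [0.3 1.  0.2] op 0.0
(622, -145, -28, 180) shift cm [0.38 0.04 5.65] turn [-0.01  0.08 -0.11]
```

The rail is now flat along the fence (slope 0.005, fence 0.006). Next is the right end, with about 20 mm to go to the stop.

```bash
python3 -m crank '[[[0.4,0,3],[0,0,0],-1],[[0.4,0,5.7],[0,0,0],-1],[[0.4,1,5.7],[0,0,0],-1],[[0.4,1.8,5.7],[0,0,0],-1],[[0.4,2.2,5.7],[0,0,0],-1],[[0.4,2.6,5.7],[0,0,0],-1],[[0.4,3,5.7],[0,0,0],-1],[[0.4,3.4,5.7],[0,0,0],-1],[[0.4,3.4,5.7],[0,0,0],-1]]'|egrep 't:|eef|wrist_f'; python3 look.py k; python3 -m crank '[[[0,0.3,0],[0,0,0],-1],[[0,0.5,0],[0,0,0],-1],[[0,0.5,0],[0,0,0],-1]]'|egrep 't:|eef|wrist_f'; python3 look.py k
```

```text
t: 15.1
eef_pos: [622.2, -111.9, -27.6]
tcp_rot: [-0.0, 1.0, -0.001, 0.001]
wrist_force: [-0.1, -3.1, 5.2]
rail px [ 271  218  101   30 2449]
right [[593.7999877929688, -90.5], [665.7000122070312, -90.19999694824219]] left [[592.5, 179.1999969482422], [664.4000244140625, 179.5]]
t 15.15 p [ 622.1 -111.9  -27.7] yaw -179.96 z [ 0.002 -0.001 -1.   ] F [ 0.2 -2.8  4.5] op -0.2
t: 15.52
eef_pos: [622.0, -107.1, -27.7]
tcp_rot: [-0.0, 1.0, -0.001, 0.001]
wrist_force: [0.0, -3.5, 6.1]
rail px [ 269  217  101   31 2434]
right [[593.7999877929688, -85.19999694824219], [666.2999877929688, -84.80000305175781]] left [[592.4000244140625, 184.39999389648438], [665.0, 184.8000030517578]]
t 15.57 p [ 622.  -107.2  -27.7] yaw -179.98 z [ 0.002 -0.002 -1.   ] F [ 0.1 -3.8  5.6] op -0.1
```

```bash
python3 -m crank '[[[0,0.2,0],[0,0,0],-1],[[0,0.4,0],[0,0,0],-1],[[0,0.4,0],[0,0,0],-1]]'|egrep 't:|eef|wrist_f';python3 -m crank '[[[0,0.2,0],[0,0,0],-1],[[0,0.2,0],[0,0,0],-1]]'|egrep 't:|eef|wrist_f'; python3 -m crank '[[[0,0.2,0],[0,0,0],-1],[[0,0.2,0],[0,0,0],-1]]'|egrep 't:|eef|wrist_f'; python3 look.py l
```

```text
t: 15.95
eef_pos: [622.0, -103.2, -27.7]
tcp_rot: [-0.0, 1.0, -0.001, 0.001]
wrist_force: [-0.3, -3.6, 5.7]
t: 16.2
eef_pos: [622.0, -101.3, -27.7]
tcp_rot: [-0.0, 1.0, -0.001, 0.001]
wrist_force: [-0.5, -4.7, 6.5]
t: 16.45
eef_pos: [622.0, -99.8, -27.7]
tcp_rot: [-0.0, 1.0, -0.001, 0.001]
wrist_force: [-0.8, -4.3, 6.1]
rail px [ 266  218   99   30 2388]
right [[594.2000122070312, -72.0999984741211], [665.5, -71.5]] left [[592.0999755859375, 192.39999389648438], [663.4000244140625, 193.0]]
t 16.5 p [622.  -99.8 -27.7] yaw -180.0 z [ 0.002 -0.003 -1.   ] F [-0.2 -4.7  6.5] op -0.0
```

```bash
python3 -m crank '[[[0,0.2,0],[0,0,0],-1],[[0,0.2,0],[0,0,0],-1]]'|egrep 't:|eef|wrist_f'; python3 -m crank '[[[0,0.2,0],[0,0,0],-1],[[0,0.2,0],[0,0,0],-1]]'|egrep 't:|eef|wrist_f'
```

```text
t: 16.75
eef_pos: [622.0, -99.7, -27.6]
tcp_rot: [0.0, 1.0, -0.003, 0.001]
wrist_force: [-0.2, -10.0, 5.8]
t: 17.0
eef_pos: [622.0, -99.7, -27.5]
tcp_rot: [0.001, 1.0, -0.005, 0.001]
wrist_force: [0.1, -14.0, 4.5]
```

```bash
python3 -m crank '[[[0,-2,0],[0,0,0],-1],[[0,-3,-4],[0,0,0],-1],[[2,-5,-9],[0,0,0],-1],[[5,-9,-13],[0,0,0],-1],[[8.5,-14,-13.5],[0,0,0],-1],[[12.2,-18,-13.5],[0,0,0],-1],[[12.2,-19.5,-13.5],[0,0,0],-1],[[12.2,-19.5,-13.5],[0,0,0],-1]]'|egrep 't:|eef|wrist_f'; python3 look.py m
python3 - <<'E'
from h import *
import pickle
w=bot.snapshot("wrist");t=bot.snapshot("top")
for l in("extractor_top","start_top","halt_top"): print(l,[[(np.round(q["position"]).tolist(),round(q["score"],2)) for q in bot.find_in(p,l)[:2]] for p in(w,t)])
pickle.dump(w,open("w3.pkl","wb"));cv2.imwrite("pics/w3.png",w["frame"][:,:,::-1])
E
```

```text
t: 18.0
eef_pos: [499.1, -289.7, 105.6]
tcp_rot: [0.0, 1.0, 0.001, 0.0]
wrist_force: [-0.1, 0.7, -1.0]
rail px [ 266  218  105   30 2695]
right [[594.0, -87.9000015258789], [665.9000244140625, -87.5]] left [[592.2000122070312, 192.39999389648438], [664.0999755859375, 192.89999389648438]]
t 18.05 p [ 499.4 -288.8  105.7] yaw -179.94 z [-0.     0.002 -1.   ] F [-0.5 -0.8 -0.3] op 0.2
extractor_top [[([399.0, 148.0], 0.89)], [([435.0, 303.0], 0.47)]]
start_top [[([298.0, 168.0], 0.69), ([399.0, 149.0], 0.63)], [([461.0, 297.0], 0.59), ([262.0, 216.0], 0.31)]]
halt_top [[([195.0, 188.0], 0.95)], [([485.0, 292.0], 0.62)]]
```

View pics/w3.png

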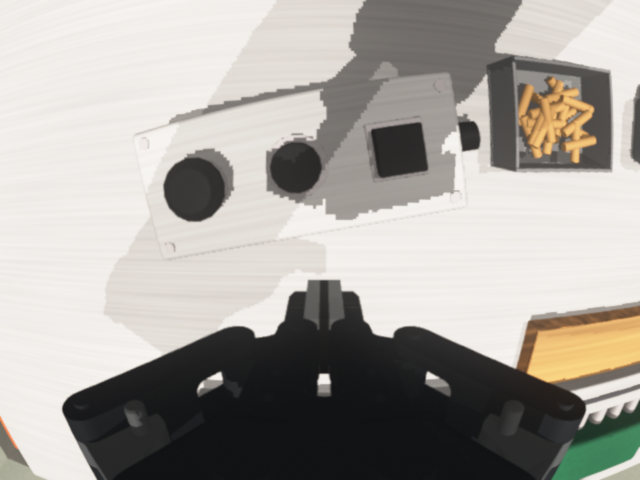

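The wrist view shows the square extractor button at (399,149), the round start button at (296,167) and the mushroom stop at (195,188). The rail stays seated.

Run:
```python
from h import *
import pickle
np.set_printoptions(precision=1,suppress=True)
w=pickle.load(open("w3.pkl","rb"));S=pickle.load(open("s0.pkl","rb"));T=S["top"]
f=240/np.tan(np.radians(w["fov_y"])/2);M=np.array(w["cam_to_world"])
for l,px,tp,z in(("ext",(399,149),(436.5,301.4),69),("start",(296,167),(461.3,296.2),69),("halt",(195,188),(487.1,290.7),80)):
    v=np.array([px[0]-w["cx"],px[1]-w["cy"]]);r=np.hypot(*v);th=r/f
    d=M[:3,:3]@np.r_[v/r*np.sin(th),np.cos(th)];o=M[:3,3]
    o2,d2=ray(T,tp);t=np.linalg.lstsq(np.c_[d,-d2],o2-o,rcond=None)[0]
    print(l,"wrist@z",o+d*(z-o[2])/d[2],"top@z",at(T,tp,z),"tri",(o+d*t[0]+o2+d2*t[1])/2,np.linalg.norm(o+d*t[0]-o2-d2*t[1]))
go((440,-242,60,180))
```

```text
ext wrist@z [ 439.7 -244.6   69. ] top@z [ 437.3 -240.6   69. ] tri [ 438.6 -242.6   60.1] 2.775218416361375
start wrist@z [ 451.  -305.6   69. ] top@z [ 448.4 -303.    69. ] tri [ 450.  -305.3   62.9] 3.399367777266674
halt wrist@z [ 460.9 -364.8   80. ] top@z [ 460.  -364.4   80. ] tri [ 459.9 -362.    87.7] 0.049408716223065446
t 18.45 p [ 499.5 -288.8  106.2] yaw -179.87 z [-0.  0. -1.] F [-0.1 -0.6  0.6] op -0.2
(440, -242, 60, 180) shift cm [5.9 4.7 4.6] turn [ 0.  -0.   0.1]
```

```bash
python3 -m crank '[[[3,2.3,1],[0,0,0],-1],[[6.05,4.6,2],[0,0,0],-1],[[6.05,4.6,4.6],[0,0,0],-1],[[6.05,4.6,6.5],[0,0,0],-1],[[6.05,4.6,7],[0,0,0],-1],[[6.05,4.6,7.3],[0,0,0],-1],[[6.05,4.6,7.6],[0,0,0],-1],[[6.05,4.6,7.6],[0,0,0],-1]]'|egrep 't:|eef|wrist_f'; python3 -m crank '[[[0,0,0.2],[0,0,0],-1],[[0,0,0.4],[0,0,0],-1],[[0,0,0.4],[0,0,0],-1]]'|egrep 't:|eef|wrist_f'; python3 -m crank '[[[0,0,0.2],[0,0,0],-1],[[0,0,0.2],[0,0,0],-1]]'|egrep 't:|eef|wrist_f'
```

```text
t: 19.45
eef_pos: [438.9, -243.8, 30.6]
tcp_rot: [-0.0, 1.0, -0.0, 0.0]
wrist_force: [0.0, -0.0, 0.5]
t: 19.82
eef_pos: [439.0, -243.9, 26.5]
tcp_rot: [-0.0, 1.0, -0.0, 0.0]
wrist_force: [1.5, -0.6, 1.8]
t: 20.08
eef_pos: [438.9, -243.8, 24.4]
tcp_rot: [-0.0, 1.0, -0.0, 0.0]
wrist_force: [1.4, 0.5, 1.5]
```

```bash
for i in 1; do python3 -m crank '[[[0,0,0.2],[0,0,0],-1],[[0,0,0.2],[0,0,0],-1]]'|egrep 't:|eef|wrist_f'; python3 -m crank '[[[0,0,0.2],[0,0,0],-1],[[0,0,0.2],[0,0,0],-1]]'|egrep 't:|eef|wrist_f'; python3 -m crank '[[[0,0,0.2],[0,0,0],-1],[[0,0,0.2],[0,0,0],-1]]'|egrep 't:|eef|wrist_f'; done
```

```text
t: 20.32
eef_pos: [438.7, -243.6, 22.2]
tcp_rot: [-0.0, 1.0, -0.0, 0.0]
wrist_force: [1.0, -0.5, 2.4]
t: 20.58
eef_pos: [438.7, -243.7, 21.0]
tcp_rot: [-0.0, 1.0, -0.0, 0.0]
wrist_force: [-0.1, 0.2, 9.1]
t: 20.82
eef_pos: [438.8, -243.8, 20.8]
tcp_rot: [-0.001, 1.0, -0.001, 0.001]
wrist_force: [-5.2, 3.5, 24.0]
```

Extractor is fully in: the stall came at the predicted height. Now the start button.

```bash
python3 -m crank '[[[0,0,-1.5],[0,0,0],-1],[[0,0,-4],[0,0,0],-1],[[-0.6,-3,-4],[0,0,0],-1],[[-1.1,-6.1,-4],[0,0,0],-1],[[-1.1,-6.1,-4],[0,0,0],-1],[[-1.1,-6.1,-2],[0,0,0],-1],[[-1.1,-6.1,-1.2],[0,0,0],-1],[[-1.1,-6.1,-1.2],[0,0,0],-1]]'|egrep 't:|eef|wrist_f'; python3 look.py n; python3 -m crank '[[[0,0,0.2],[0,0,0],-1],[[0,0,0.4],[0,0,0],-1],[[0,0,0.6],[0,0,0],-1],[[0,0,0.8],[0,0,0],-1],[[0,0,0.8],[0,0,0],-1]]'|egrep 't:|eef|wrist_f'
```

```text
t: 21.82
eef_pos: [448.6, -303.1, 29.6]
tcp_rot: [-0.001, 1.0, 0.001, -0.001]
wrist_force: [0.8, -0.5, -0.0]
rail px [ 266  218  105   30 2693]
right [[593.7999877929688, -87.9000015258789], [665.7999877929688, -87.5]] left [[592.2999877929688, 192.5], [664.2999877929688, 192.8000030517578]]
t 21.88 p [ 449.1 -303.7   30.2] yaw -179.92 z [-0.001  0.001 -1.   ] F [ 0.1 -0.1 -0.3] op -0.1
t: 22.5
eef_pos: [450.1, -304.7, 22.6]
tcp_rot: [-0.001, 1.0, -0.0, 0.0]
wrist_force: [0.5, 1.0, 4.9]
```

```bash
python3 -m crank '[[[0,0,0.15],[0,0,0],-1],[[0,0,0.25],[0,0,0],-1],[[0,0,0.25],[0,0,0],-1]]'|egrep 't:|eef|wrist_f'; python3 -m crank '[[[0,0,-1],[0,0,0],-1],[[0,0,-3],[0,0,0],-1],[[0,0,-6],[0,0,0],-1],[[-5,0,-9],[0,0,0],-1],[[-5,0,-9],[0,0,0],-1],[[-5,0,-9],[0,0,0],-1]]'|egrep 't:|eef|wrist_f'; python3 look.py o; python3 -c "
from h import *
w=bot.snapshot('wrist');cv2.imwrite('pics/w4.png',w['frame'][80:280,100:500][:,:,::-1])"
```

```text
t: 22.88
eef_pos: [450.1, -304.7, 21.0]
tcp_rot: [-0.001, 1.0, -0.0, 0.001]
wrist_force: [-2.1, 3.1, 11.1]
t: 23.62
eef_pos: [499.0, -304.2, 109.1]
tcp_rot: [-0.001, 1.0, 0.0, -0.001]
wrist_force: [-0.9, -0.5, -0.6]
rail px [ 266  218  105   30 2690]
right [[594.0, -87.9000015258789], [665.9000244140625, -87.5]] left [[592.2000122070312, 192.39999389648438], [664.0999755859375, 192.89999389648438]]
t 23.68 p [ 498.2 -303.9  108.6] yaw -179.96 z [-0.002  0.001 -1.   ] F [-0.3  0.4 -0.8] op 0.0
```

View pics/w4.png

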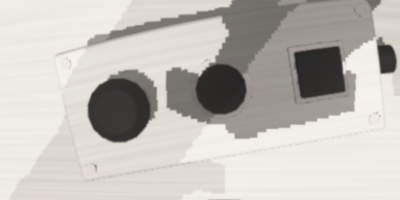

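The crop shows the buttons free of the arm: the extractor at (320,72) and the start button at (220,89), back out. The start button bottomed at 11 N, the rail is seated, and the arm is clear.

```bash
python3 -c "
from rig import bot
print(bot.sign_off())"
```

```text
the job is handed in; nothing more can be done
None
```

The job is handed in: the rail is against the fence and side stop, the extractor is in, the start button was pressed and is back out, and the arm is clear; hand-in returned no verdict, so I only have my own camera and force checks.

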